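# Tip a parts case out of a packed rack and stand it in the tray

## Robot

A 6-joint arm with a two-finger parallel gripper is mounted at the origin on a cart in front of the work surface, level with it; the furniture and walls round the work are solid. World frame = base frame: x ahead of the robot, y to its left, z up, the work surface at z = 0. Lengths are in mm, angles in rad, forces in N, time in s.
With the tool pointing down it reaches from about 350 to 975 mm from the base axis. Payload 7.1 kg.
Tool frame: the origin (TCP) lies on the front face of the gripper's body, between the roots of the fingers; the fingertips stand 80 mm ahead of it and the grasp point (between the pads) lies 61 mm ahead of it; z points along the fingers, y is the line along which they close (so a half turn about z gives the same grasp; the last joint's range is limited). The gripper opens to 88 mm and grips with 3 to 60 N. Pads are 20 mm wide; open, the fingers measure 115 mm over their backs; the gripper's body (75 mm by 178 mm) begins 61 mm behind the grasp point.
Start: joints at [1.275, 0.423, 1.63, -0, 1.089, -0.019], TCP at [170.768, 601.202, 302.675] pointing down, gripper open.
Joint ranges: [-3, 3], [-0.9, 2.11], [0.09, 2.58], [-1.31, 4.45], [0.11, 2.69], [-2.54, 2.54]. Speed limits (rad/s): [2.39, 2.39, 3.01, 3.14, 3.14, 3.14].

## Interface

Orientations are given as a rotation vector (axis times angle).
In Python, from workcell import readout, vision, close_job gives the robot as it stands.
- The arm moves only by the tool servo_tool, never from a script. Its argument "plan" is a list that holds one entry, the list of rows, each a list of 7 numbers: the gripper command: -1 is fully open, 1 is shut, values between are in proportion, then the shift along the world's x, y, z in units of 40 mm (1.0 is 40 mm), then the turn, a rotation vector about the world's x, y, z in units of 5 degrees (1.0 is 5 degrees). A call has 1 to 5 rows; each row shifts and turns the commanded pose from where the row before left it; what a row does not reach is not made up. A row lasts 1/12 s, in which the tool goes at most 41.7 mm and 7.16 degrees, less where a joint would pass 70% of its speed; a pose out of reach is approached as far as the arm can. A call is refused whole if a number of a shift passes 1 or a number of a turn 1, either way. A call with a gripper value outside its range is refused whole. The fingers move at their own pace and stop on an object; the grip force is fixed at half the most. Time passes only in rows, so rows that do not move let the fingers close. It gives the time, the measured TCP pose, the force, the opening and the grip force at its end, in the units of the state.
- readout.get_obs(): the state, without advancing time (a new reading comes with each control period).
- vision.get_image(name): name is "side" or "top"; returns the picture (400x640x3 uint8, red, green, blue); there is no depth.
- vision.camera_params(name): a dict with "fx", "fy", "cx", "cy" (pixels), "D" ([k1, k2, p1, p2, k3] as OpenCV has them; the pictures are not rectified), "rvec" (rotation vector, rad) and "tvec" (3), from world to camera coordinates, as OpenCV has them. Camera axes: x right, y down, z forward; pixel columns grow to the right and rows downward; lengths in mm; the calibration is good to about 2 mm. A picture is of the moment at which its call begins. camera_params takes no time and is no camera call.
- close_job(): hands the job in; it is judged then, once.
The state is a dict: "t": time; "qpos": joint angles; "qvel": joint speeds; "joint_torque": joint torques, N m; "ee_pos": TCP position; "orientation": TCP orientation; "ft_force": force on the tool from outside, world axes, zero at the start; "moment": the same for the moment, N m; "width": finger opening in mm; "grasp_force": force on a finger pad.
Only numpy, scipy, OpenCV 4.12 (cv2) and the standard library are available. Lean on these libraries where they do the work, as an engineer would, in place of code of your own. Each camera call takes 0.05 s, during which the arm holds its last target. There are 200 camera calls.

## Task

Fetch the parts case with the round steel stud on its top out of the tightly packed rack: tip it forward by its top until it leans on the rack's front bar, its foot still in the slot, then take it by its sides, lift it out and set it down gently, upright on its foot inside the shallow tray, released. Leave the other three cases standing in the rack, and do not disturb the beaker, the tape roll or the spray can.

Things in the scene. Friction and masses are not known exactly. Their poses are not given: they have to be found in the camera images.
- rack: Fixed grey sheet-metal rack, 168 x 164 mm, holding four upright cases side by side along its y. Origin: on the worktop under the middle of the row; front is -x (cases tip out that way), z up. Floor 8 mm thick. Slots at y = -57, -19, 19, 57 mm, 36 mm wide, parted by fins 53 mm high: only 4 mm lie between cases. End cheeks 42 mm high (85 mm at the bar).
- rack_toe (a point): Middle of the toe lip's inner edge, 50 mm in front of the rack's origin, 16 mm above the worktop (8 mm above the rack's floor). The front foot edge of a case pivots against this lip when its top is pulled forward; past about 0.47 rad the case falls on by itself.
- rack_back (a point): Middle of the top of the rack's low back, 53 mm behind the rack's origin, 62 mm above the worktop. Above it the backs of the cases are free, with room for closed fingers behind the top of a case.
- rack_bar (a point): Middle of the rack's front bar, a round steel bar of 12 mm diameter, 152 mm long, along the rack's y, 74.5 mm above the worktop and 101 mm in front of the rack's origin. A tipped case leans on it at about 0.67 rad and stays there.
- case_stud: Slim closed black plastic parts case, 96 mm deep (x) x 34 mm thick (y) x 190 mm tall (z), about 0.3 kg, loose, upright in a rack slot at the start, axes parallel to the rack's. Origin: centre of its underside. Flat steel plate on its narrow front (-x). On top, in the middle, stands a round steel stud 24 mm across and 6 mm high: only this case has one. It may be in any of the four slots.
- case_stud_top (a point): Centre of the flat top of the case with the stud (foot of the stud), 190 mm above the case's origin along its z; axes as the case's.
- case_bar_1: Slim closed black plastic parts case, 96 mm deep (x) x 34 mm thick (y) x 190 mm tall (z), about 0.3 kg, loose, upright in a rack slot at the start, axes parallel to the rack's. Origin: centre of its underside. Flat steel plate on its narrow front (-x). On top lies a straight steel bar 70 mm x 12 mm x 6 mm along its x instead of a stud. To be left standing in the rack.
- case_bar_2: Slim closed black plastic parts case, 96 mm deep (x) x 34 mm thick (y) x 190 mm tall (z), about 0.3 kg, loose, upright in a rack slot at the start, axes parallel to the rack's. Origin: centre of its underside. Flat steel plate on its narrow front (-x). On top lies a straight steel bar 70 mm x 12 mm x 6 mm along its x instead of a stud. To be left standing in the rack.
- case_bar_3: Slim closed black plastic parts case, 96 mm deep (x) x 34 mm thick (y) x 190 mm tall (z), about 0.3 kg, loose, upright in a rack slot at the start, axes parallel to the rack's. Origin: centre of its underside. Flat steel plate on its narrow front (-x). On top lies a straight steel bar 70 mm x 12 mm x 6 mm along its x instead of a stud. To be left standing in the rack.
- tray: Shallow open aluminium tray fixed on the worktop, 180 mm (its x) x 150 mm (its y) outside, walls 4 mm thick with their rim 26 mm above the worktop; its floor lies 14 mm above the worktop, so the walls stand 12 mm above the floor. Origin: centre of its underside, on the worktop. The case may stand in it at any heading.
- jar: Grey open plastic beaker, 75 mm across, 68 mm tall, loose, on the worktop. Origin: centre of its underside. Bystander.
- tape: Beige roll of tape lying flat, 93 mm across, 48 mm tall, loose, on the worktop. Origin: centre of its underside. Bystander.
- spray_can: White and red spray can standing upright, 60 mm across, 177 mm tall, loose, on the worktop. Origin: centre of its underside. Bystander.
Not all that is in view belongs to the job. Leave any purple look-alike of the case_stud alone.

How it is judged (in metres and radians):
On the way:
1. the case with the stud is tipped forward out of the row onto the front bar, its foot still in its slot (angle between case_stud's own z axis and vertical above 0.55 rad and x of case_stud_top in the frame of rack below -0.09 m and z of case_stud in the frame of rack between 0 and 0.05 m and x of case_stud in the frame of rack between -0.04 and 0.03 m), for 0.2 s.
At the end, for the whole second after the job is handed in: The case with the stud stands upright (within 0.06 rad) and at rest on the tray's floor (within 6 mm), its centre within 72 mm (tray x) and 60 mm (tray y) of the tray's; the other cases stand within 0.1 rad and 12 mm of how they stood (angle between case_stud's own z axis and vertical below 0.06 rad and x of case_stud in the frame of tray between -0.072 and 0.072 m and y of case_stud in the frame of tray between -0.06 and 0.06 m and z of case_stud in the frame of tray between 0.008 and 0.02 m and linear speed of case_stud below 0.02 m/s and angular speed of case_stud below 0.1 rad/s and angle between each of case_bar_1, case_bar_2, case_bar_3's own z axis and vertical below 0.1 rad and distance of each of case_bar_1, case_bar_2, case_bar_3 from where it was at the start of the episode below 0.012 m); the robot touches nothing.
It fails at once if another case is tipped over 0.25 rad or moved over 40 mm (angle between any of case_bar_1, case_bar_2, case_bar_3's own z axis and vertical above 0.25 rad or distance of any of case_bar_1, case_bar_2, case_bar_3 from where it was at the start of the episode above 0.04 m).
It fails at once if the beaker, the tape roll or the spray can is moved over 20 mm (distance of any of jar, tape, spray_can from where it was at the start of the episode above 0.02 m).
It fails at once if the case is dropped or slammed into the tray (over 60 N) (contact force between case_stud and tray above 60 N).
It also fails if it takes over 51 s, if anything falls off the work surface, if the arm or the gripper's body presses on something with over 40 N, if the wrist force passes 120 N, or if a joint passes its speed limit or range.

## Working session

There is one attempt and no reset: what is moved stays moved. The work goes in short steps, Python scripts to look and compute and a tool call to move; the robot and the scene stay as the last step left them, time stands still between calls to the robot, and variables do not carry over. Pictures are saved under pics/ and viewed, at most 10 in all, crops included, and the job is handed in when it is done.

Besides the shell and the picture viewer there is one more tool, called after "Emit:" by a JSON object that holds its "name" and its "arguments". servo_tool: Moves the arm, as the interface text tells. Its arguments: {"type":"object","properties":{"plan":{"type":"array"}},"required":["plan"]}

```bash
mkdir -p pics
python3 - <<'E'
from workcell import readout, vision
import cv2
o=readout.get_obs();print(o)
for n in("side","top"):
    cv2.imwrite(f"pics/{n}0.png",vision.get_image(n)[:,:,::-1]);print(vision.camera_params(n))
E
```

```text
{'t': 0.0, 'qpos': array([ 1.27501187e+00,  4.23809099e-01,  1.63071212e+00, -3.54072794e-05,
        1.08860490e+00, -1.89925899e-02]), 'qvel': array([ 0.00253723, -0.00012038,  0.00160463, -0.00144829,  0.00026286,
       -0.00122499]), 'joint_torque': array([ 1.05938001e-03, -5.44605732e+01, -2.73679286e+01,  6.45125401e-02,
        2.25937483e-02, -6.14262603e-05]), 'ee_pos': array([170.64120734, 600.78733687, 301.91273746]), 'orientation': array([-4.33342453e-01, -3.11134978e+00,  2.38655279e-03]), 'ft_force': array([ 0.82168064,  0.74326664, -0.09556545]), 'moment': array([-0.00377066, -0.01403892,  0.01861982]), 'grasp_force': 0.0, 'width': 87.89001181797109}
{'fx': 410.4661510896556, 'fy': 410.4661510896556, 'cx': 320.32713979539307, 'cy': 196.46316392282714, 'D': array([-0.01580423,  0.        ,  0.        ,  0.        ,  0.        ]), 'rvec': array([ 0.27354013, -2.66030458,  1.48427058]), 'tvec': array([ 510.27015886,  165.65094694, 1422.92527216])}
{'fx': 489.06778730567436, 'fy': 489.06778730567436, 'cx': 318.26558558359994, 'cy': 210.20596718213994, 'D': array([-0.08947584,  0.        ,  0.        ,  0.        ,  0.        ]), 'rvec': array([ 2.13818139, -1.35436917,  0.45706435]), 'tvec': array([-213.88989316,  444.10818427, 1658.8903425 ])}
```

View pics/side0.png

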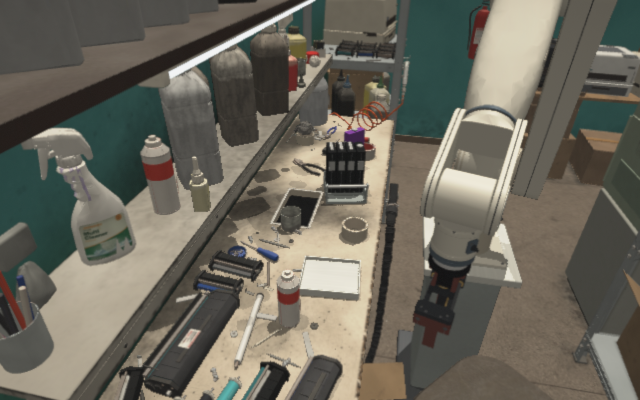

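View pics/top0.png

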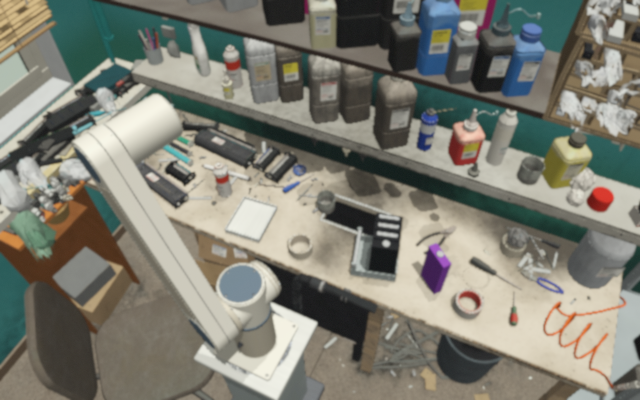

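Side view: rack with cases about (346,175), tray (331,277), tape (354,229), beaker (291,217), can (288,298). Top view: rack (378,242), tray (251,218). Enlarging both.

Run:
```python
import cv2
a=cv2.imread("pics/side0.png");b=cv2.imread("pics/top0.png")
A=cv2.resize(a[130:220,300:400],None,fx=6,fy=6,interpolation=2)
B=cv2.resize(b[195:290,310:430],None,fx=6,fy=6,interpolation=2)
C=cv2.resize(a[245:305,260:380],None,fx=4,fy=4,interpolation=2)
D=cv2.resize(b[185:250,200:320],None,fx=4,fy=4,interpolation=2)
import numpy as np
cv2.imwrite("pics/a.png",A);cv2.imwrite("pics/b.png",B);cv2.imwrite("pics/c.png",np.vstack([C,D]))
```

```text
(no output)
```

View pics/a.png

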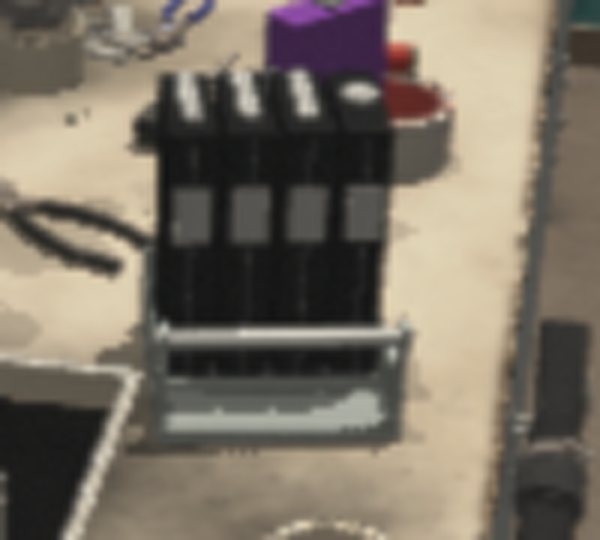

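View pics/b.png

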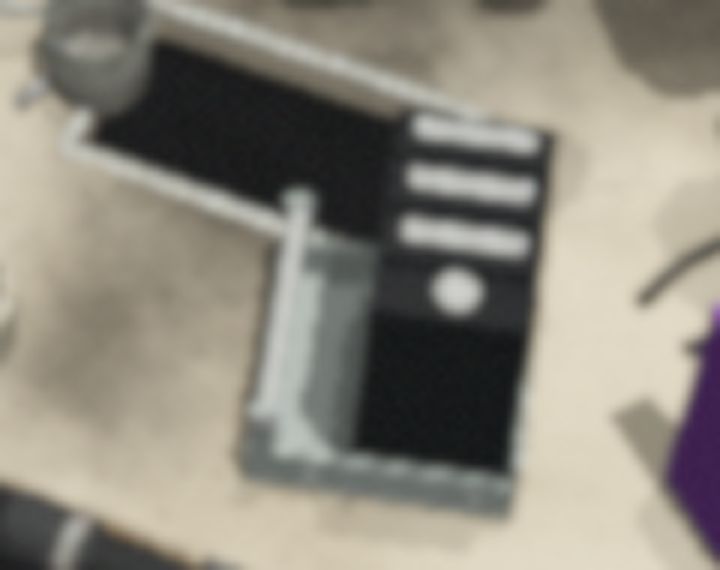

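View pics/c.png

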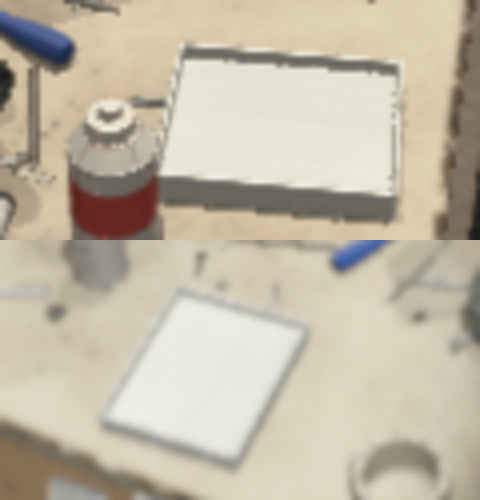

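Stud case is in the end slot nearest the robot (stud at side crop (360,92), top crop (457,291)); front bar and tray corners are clear. Fitting poses.

```bash
cat > h.py <<'E'
import numpy as np,cv2
from workcell import readout, vision
from scipy.optimize import least_squares
from scipy.spatial.transform import Rotation as R
P={n:vision.camera_params(n) for n in("side","top")}
def KD(p): return np.array([[p['fx'],0,p['cx']],[0,p['fy'],p['cy']],[0,0,1]]),p['D']
def proj(n,X):
    p=P[n];K,D=KD(p);return cv2.projectPoints(np.asarray(X,float).reshape(-1,1,3),p['rvec'],p['tvec'],K,D)[0][:,0]
def unproj(n,uv,z):
    p=P[n];K,D=KD(p);q=cv2.undistortPoints(np.array(uv,float).reshape(-1,1,2),K,D)[:,0]
    M=cv2.Rodrigues(p['rvec'])[0];c=-M.T@p['tvec'];d=np.c_[q,np.ones(len(q))]@M
    return c+d*((z-c[2])/d[:,2])[:,None]
def pose2(p,X):
    c,s=np.cos(p[2]),np.sin(p[2]);X=np.asarray(X,float)
    return np.c_[p[0]+c*X[:,0]-s*X[:,1],p[1]+s*X[:,0]+c*X[:,1],X[:,2]]
def fit(obs,p0):
    f=lambda p:np.concatenate([(proj(n,pose2(p,X))-uv).ravel() for n,X,uv in obs])
    r=least_squares(f,p0);return r.x,r.fun.reshape(-1,2)
E
python3 - <<'E'
from h import *
a=lambda l:np.array(l)/6+[299.5,129.5]
b=lambda l:np.array(l)/6+[309.5,194.5]
c=lambda l:np.array(l)/4+[259.5,244.5]
d=lambda l:np.array(l)/4+[199.5,184.5]
s=a([(360,92),(190,97),(246,94),(303,93)]);t=b([(457,291),(476,134),(472,185),(465,236)])
print("tops",unproj("side",s,204).round(),unproj("top",t,204).round())
bs=a([(163,333),(400,338)]);bt=b([(300,195),(262,412)])
print("bar",unproj("side",bs,76).round(),unproj("top",bt,80).round())
cs=c([(182,46),(402,64),(397,196),(160,179)]);ct=d([(180,50),(308,88),(238,224),(102,184)])
print("tray",unproj("side",cs,26).round(),unproj("top",ct,26).round())
for nm,n,uv,z in [("jar","side",(291,211),68),("jar","top",(326,197),68),("tape","side",(354,224),48),("tape","top",(300,242),48),("can","side",(288,273),177),("can","top",(221.5,167),177)]:
    print(nm,unproj(n,[uv],z).round())
E
```

```text
tops [[ 423. -288.  204.]
 [ 531. -254.  204.]
 [ 496. -267.  204.]
 [ 459. -277.  204.]] [[ 425. -290.  204.]
 [ 535. -260.  204.]
 [ 499. -271.  204.]
 [ 463. -281.  204.]]
bar [[ 529. -165.   76.]
 [ 377. -193.   76.]] [[ 538. -155.   80.]
 [ 379. -196.   80.]]
tray [[529. 211.  26.]
 [353. 195.  26.]
 [340. 340.  26.]
 [511. 359.  26.]] [[517. 348.  26.]
 [529. 203.  26.]
 [352. 184.  26.]
 [336. 330.  26.]]
jar [[622.  30.  68.]]
jar [[627.  27.  68.]]
tape [[395.  33.  48.]]
tape [[400.  30.  48.]]
can [[514. 459. 177.]]
can [[511. 428. 177.]]
```

Run:
```python
from h import *
a=lambda l:np.array(l)/6+[299.5,129.5]
b=lambda l:np.array(l)/6+[309.5,194.5]
c=lambda l:np.array(l)/4+[259.5,244.5]
d=lambda l:np.array(l)/4+[199.5,184.5]
s=a([(360,92),(190,97),(246,94),(303,93)]);t=b([(457,291),(476,134),(472,185),(465,236)])
T=[(0,y,204) for y in(-57,57,19,-19)]
bs=a([(163,333),(400,338)]);bt=b([(300,195),(262,412)])
B=[(-101,76,76),(-101,-76,76)]
p,r=fit([("side",T,s),("top",T,t)],[479,-273,-1.28]);print(p,r.round(1).tolist())
p,r=fit([("side",T,s),("top",T,t),("side",B,bs),("top",B,bt)],[479,-273,-1.28]);print(p,r.round(1).tolist())
print("xr",pose2([0,0,p[2]],[[1,0,0],[0,1,0]]))
for q in [(0,-57,204),(68,-57,0),(-140,-57,0)]: print(q,pose2(p,[q]).round(1))
cs=c([(182,46),(402,64),(397,196),(160,179)]);ct=d([(180,50),(308,88),(238,224),(102,184)])
C=np.array([(90,-75,26),(-90,-75,26),(-90,75,26),(90,75,26)])
p,r=fit([("side",C,cs),("top",C[[3,0,1,2]],ct)],[432,272,.1]);print(p,r.round(1).tolist())
```

```text
[ 479.01495141 -275.32930455   -1.30501096] [[-0.2, -0.3], [-0.6, -0.7], [-0.3, -0.3], [-0.3, -0.3], [-0.0, 0.3], [-0.1, 0.2], [-0.5, 0.3], [-0.3, 0.5]]
[ 479.3283149  -274.96479684   -1.33190378] [[-0.3, -0.1], [-0.7, -0.8], [-0.4, -0.4], [-0.3, -0.2], [-0.6, 0.2], [0.2, 0.2], [-0.4, 0.2], [-0.5, 0.4], [-0.3, 0.8], [-1.1, -0.4], [0.2, 2.6], [-0.0, -0.1]]
xr [[ 0.23662677 -0.97160062  0.        ]
 [ 0.97160062  0.23662677  0.        ]]
(0, -57, 204) [[ 423.9 -288.5  204. ]]
(68, -57, 0) [[ 440.  -354.5    0. ]]
(-140, -57, 0) [[ 390.8 -152.4    0. ]]
[4.34035222e+02 2.71092657e+02 1.02094610e-01] [[-0.3, -1.1], [0.7, -1.6], [1.3, -0.7], [-1.4, -1.3], [-1.5, -0.3], [-0.2, -0.6], [-0.6, -0.3], [-1.4, -0.7]]
```

Emit:
{"name": "servo_tool", "arguments": {"plan": [[[1, 0.5, -0.8, 0, 0, 0, -0.9], [1, 0.5, -0.8, 0, 0, 0, -0.9], [1, 0.5, -0.8, 0, 0, 0, -0.9], [1, 0.5, -0.8, 0, 0, 0, -0.9], [1, 0.5, -0.8, 0, 0, 0, -0.9]]]}}

```text
t: 0.52
ee_pos: [271.1, 439.5, 302.3]
orientation: [-1.037, -2.965, 0.001]
ft_force: [1.2, 0.5, 0.1]
width: 57.6
grasp_force: 0.0
```

Emit:
{"name": "servo_tool", "arguments": {"plan": [[[1, 0.47, -0.8, 0.1, 0, 0, -0.82], [1, 0.47, -0.8, 0.1, 0, 0, -0.82], [1, 0.47, -0.8, 0.1, 0, 0, -0.82], [1, 0.47, -0.8, 0.1, 0, 0, -0.82], [1, 0.47, -0.8, 0.1, 0, 0, -0.82]]]}}

```text
t: 0.93
ee_pos: [365.1, 279.4, 322.7]
orientation: [-1.548, -2.734, 0.0]
ft_force: [0.7, 0.4, -0.3]
width: 24.9
grasp_force: 0.0
```

Emit:
{"name": "servo_tool", "arguments": {"plan": [[[1, 0.47, -0.8, 0, 0, 0, -0.82], [1, 0.47, -0.8, 0, 0, 0, -0.82], [1, 0.47, -0.8, 0, 0, 0, -0.82], [1, 0.47, -0.8, 0, 0, 0, -0.82], [1, 0, -0.95, 0, 0, 0, 0]]]}}

```text
t: 1.35
ee_pos: [442.7, 113.9, 323.0]
orientation: [1.922, 2.483, 0.003]
ft_force: [0.4, -0.4, 0.4]
width: 0.3
grasp_force: 0.0
```

Emit:
{"name": "servo_tool", "arguments": {"plan": [[[1, 0, -0.95, 0, 0, 0, 0], [1, 0, -0.95, 0, 0, 0, 0], [1, 0, -0.95, 0, 0, 0, 0], [1, 0, -0.95, 0, 0, 0, 0], [1, 0, -0.95, 0, 0, 0, 0]]]}}

```text
t: 1.77
ee_pos: [439.3, -76.6, 322.6]
orientation: [-1.918, -2.488, 0.0]
ft_force: [0.6, 1.1, -0.5]
width: 0.3
grasp_force: 0.0
```

Emit:
{"name": "servo_tool", "arguments": {"plan": [[[1, 0, -0.95, 0, 0, 0, 0], [1, 0, -0.95, 0, 0, 0, 0], [1, 0, -0.95, 0, 0, 0, 0], [1, 0, -0.95, 0, 0, 0, 0], [1, 0, -0.95, 0, 0, 0, 0]]]}}

```text
t: 2.18
ee_pos: [439.3, -266.7, 322.5]
orientation: [-1.918, -2.487, -0.0]
ft_force: [0.8, -0.4, -0.3]
width: 0.7
grasp_force: 0.0
```

Emit:
{"name": "servo_tool", "arguments": {"plan": [[[1, 0.04, -0.82, 0, 0, 0, 0], [1, 0.03, -0.82, 0, 0, 0, 0], [1, 0.03, -0.82, 0, 0, 0, 0], [1, 0, 0, -0.3, 0, 0, 0], [1, 0, 0, -0.3, 0, 0, 0]]]}}

```text
t: 2.6
ee_pos: [443.8, -364.6, 298.0]
orientation: [1.921, 2.485, 0.0]
ft_force: [-0.4, 0.6, 0.1]
width: 0.7
grasp_force: 0.0
```

Emit:
{"name": "servo_tool", "arguments": {"plan": [[[1, 0, 0, -0.3, 0, 0, 0], [1, 0, 0, -0.3, 0, 0, 0], [1, 0, 0, -0.3, 0, 0, 0], [1, 0, 0, -0.2, 0, 0, 0], [1, 0, 0, 0, 0, 0, 0]]]}}

```text
t: 3.02
ee_pos: [443.4, -361.8, 252.5]
orientation: [-1.915, -2.486, -0.0]
ft_force: [0.3, 0.5, -0.1]
width: 0.3
grasp_force: 0.0
```

Run:
```python
from h import *
print(readout.get_obs()['ee_pos'])
a=vision.get_image("side")[:,:,::-1];b=vision.get_image("top")[:,:,::-1]
cv2.imwrite("pics/d.png",np.hstack([cv2.resize(a[100:220,300:400],(400,480)),cv2.resize(b[190:290,340:420],(384,480))]))
```

```text
[ 443.37416783 -361.77141468  252.45631514]
```

View pics/d.png

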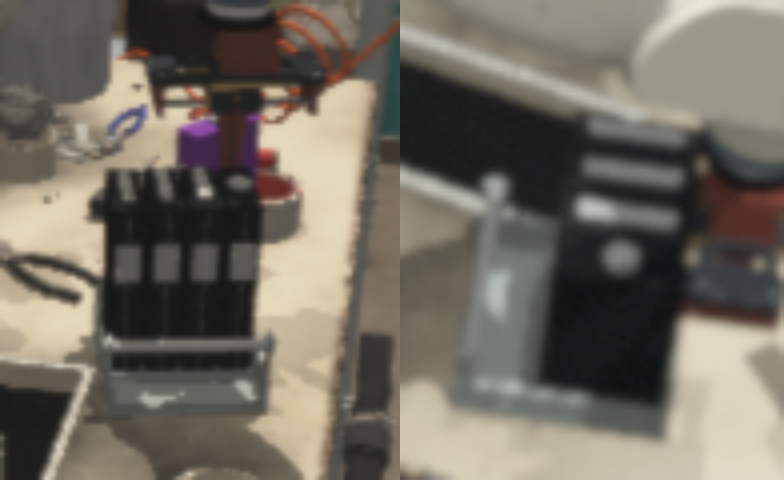

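Fingers sit behind the stud case (finger at side crop (232,145), stud at (238,183)). Pushing forward along −x of the rack.

Emit:
{"name": "servo_tool", "arguments": {"plan": [[[1, -0.065, 0.24, 0, 0, 0, 0], [1, -0.065, 0.24, 0, 0, 0, 0], [1, -0.05, 0.19, 0, 0, 0, 0], [1, -0.05, 0.19, 0, 0, 0, 0], [1, -0.05, 0.19, 0, 0, 0, 0]]]}}

```text
t: 3.53
ee_pos: [432.7, -320.4, 255.3]
orientation: [1.917, 2.487, -0.0]
ft_force: [0.5, -0.9, -0.2]
width: 0.6
grasp_force: 0.5
```

Emit:
{"name": "servo_tool", "arguments": {"plan": [[[1, -0.05, 0.19, 0, 0, 0, 0], [1, -0.05, 0.19, 0, 0, 0, 0], [1, -0.05, 0.19, 0, 0, 0, 0], [1, -0.05, 0.19, 0, 0, 0, 0], [1, 0, 0, 0, 0, 0, 0]]]}}

```text
t: 3.95
ee_pos: [424.0, -289.2, 254.4]
orientation: [-1.916, -2.487, -0.0]
ft_force: [-0.4, -0.2, 0.4]
width: 0.5
grasp_force: 0.0
```

Run:
```python
from h import *
o=readout.get_obs();print(o['ee_pos'],o['ft_force'])
a=vision.get_image("side")[:,:,::-1];b=vision.get_image("top")[:,:,::-1]
cv2.imwrite("pics/e.png",np.hstack([cv2.resize(a[100:220,300:400],(400,480)),cv2.resize(b[190:290,340:420],(384,480))]))
```

```text
[ 424.02478793 -289.19265568  254.4224884 ] [-0.35902115 -0.18205391  0.35949086]
```

View pics/e.png

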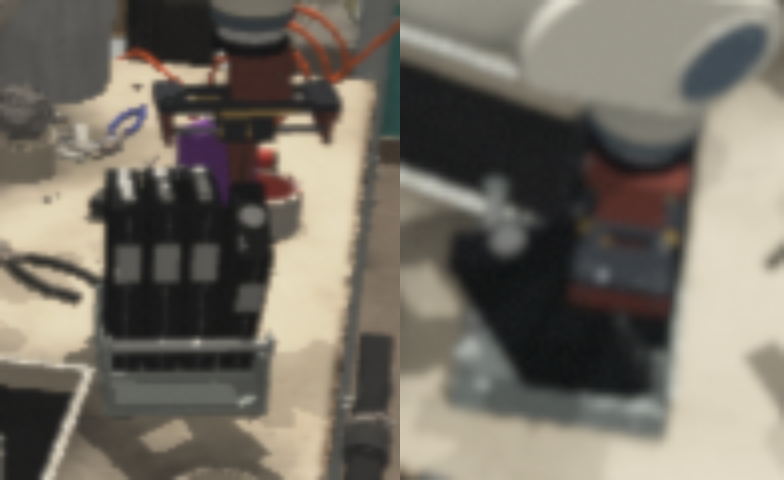

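Case is tipping (stud now at side crop (252,215), top crop (508,238)); push on.

Emit:
{"name": "servo_tool", "arguments": {"plan": [[[1, -0.05, 0.18, 0, 0, 0, 0], [1, -0.05, 0.18, 0, 0, 0, 0], [1, -0.05, 0.18, 0, 0, 0, 0], [1, -0.05, 0.18, 0, 0, 0, 0], [1, 0, 0, 0, 0, 0, 0]]]}}

```text
t: 4.47
ee_pos: [416.0, -260.5, 254.5]
orientation: [-1.916, -2.488, -0.0]
ft_force: [0.2, 0.3, 0.5]
width: 0.1
grasp_force: 0.0
```

Run:
```python
from h import *
o=readout.get_obs();print(o['ee_pos'],o['ft_force'])
a=vision.get_image("side")[:,:,::-1];b=vision.get_image("top")[:,:,::-1]
cv2.imwrite("pics/f.png",np.hstack([cv2.resize(a[130:220,320:380],(400,600),interpolation=2),cv2.resize(b[200:290,350:410],(400,600),interpolation=2)]))
```

```text
[ 415.98369033 -260.49080369  254.45090237] [0.2312836  0.30099512 0.53392689]
```

View pics/f.png

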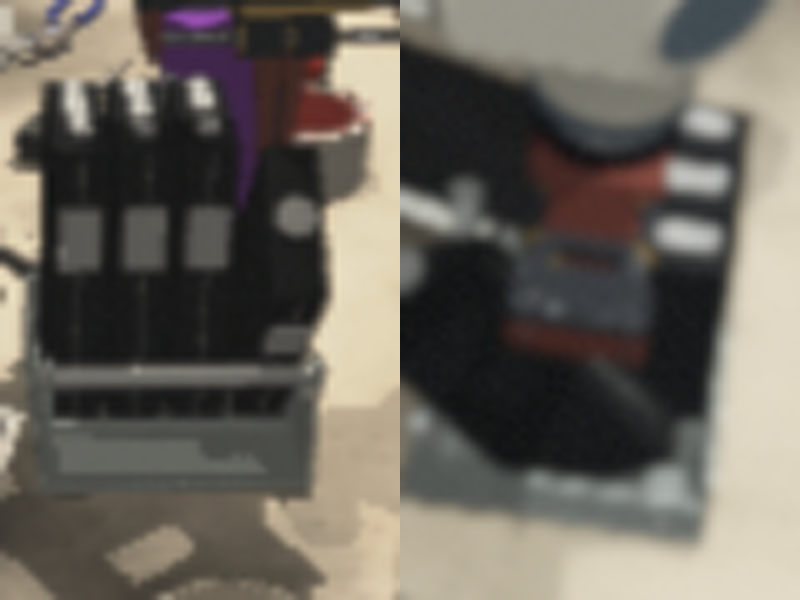

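Stud now at side px (364.4,162.4), top px (351,240); triangulating.

```bash
cat >> h.py <<'E'
def tri(us,ut):
    f=lambda X:np.r_[(proj("side",X)-us).ravel(),(proj("top",X)-ut).ravel()]
    r=least_squares(f,[400,-150,190]);return r.x,r.fun
RK=np.array([479.2,-275.2,-1.31])
def torack(X):
    c,s=np.cos(RK[2]),np.sin(RK[2]);d=np.array(X)-[RK[0],RK[1],0];return np.array([c*d[0]+s*d[1],-s*d[0]+c*d[1],d[2]])
E
python3 - <<'E'
from h import *
X,f=tri((364,162),(351,240));print(X,f,torack(X))
for th in(.5,.6,.67,.75):
    s,c=np.sin(th),np.cos(th)
    Q=pose2(RK,[[-50-s*196+48*c,-57,8+196*c+48*s]]);print(th,torack(Q[0]),proj("side",Q),proj("top",Q))
E
```

```text
[ 394.00303725 -174.74538998  189.29192347] [-0.586494   -0.47121739 -0.36796657  0.5879525 ] [-119.02577213  -56.41379887  189.29192347]
0.5 [-101.8434426   -57.          203.01860798] [[363.12173574 156.17310288]] [[355.75342376 239.15138133]]
0.6 [-121.05381527  -57.          196.86861925] [[363.79483446 159.95110522]] [[350.11102342 239.37787134]]
0.67 [-134.0898135   -57.          191.43637389] [[364.2340963  162.85605104]] [[346.29610436 239.73994379]]
0.75 [-148.48013126  -57.          184.12967878] [[364.69908796 166.41616361]] [[342.10453341 240.35343722]]
```

Emit:
{"name": "servo_tool", "arguments": {"plan": [[[1, 0, 0, 0.5, 0, 0, 0], [1, 0, 0, 0.9, 0, 0, 0], [1, 0, 0, 0.9, 0, 0, 0], [-1, 0, 0, 0.9, 0, 0, 0], [-1, 0, 0, 0.6, 0, 0, 0]]]}}

```text
t: 4.98
ee_pos: [417.4, -262.6, 410.3]
orientation: [1.916, 2.485, 0.0]
ft_force: [0.9, -1.2, 0.8]
width: 10.2
grasp_force: 0.0
```

Run:
```python
from h import *
o=[]
for n,(u,v) in(("side",(364,162)),("top",(350,240))):
    g=cv2.cvtColor(vision.get_image(n),cv2.COLOR_RGB2GRAY);w=g[v-8:v+9,u-9:u+10].astype(int)
    print(w)
    m=(w>85).astype(np.uint8);k,l,s,c=cv2.connectedComponentsWithStats(m)
    for i in range(1,k): print(n,s[i],c[i]+[u-9,v-8])
```

```text
[[ 31  44  46  39  29  32  33  33  30  31  30  32  48  76  89  89  89  89
   91]
 [ 32  43  46  31  29  34  35  34  35  35  32  33  47  75  88  89  88  89
   90]
 [ 33  43  40  28  32  45  48  42  51  48  34  32  41  67  86  88  88  88
   90]
 [ 33  45  39  26  33  51  53  52  54  50  37  32  41  66  86  89  88  89
  100]
 [ 34  44  32  23  27  40  51  56  62  67  58  38  42  65  86  88  89  98
  127]
 [ 34  42  28  23  28  37  53  72 106 129 109  76  51  62  89 102 111 142
  175]
 [ 31  37  26  23  26  35  58  97 138 183 179 146  96  79 124 169 182 201
  207]
 [ 34  29  25  24  26  37  69 112 137 177 183 170 126 127 193 204 208 212
  213]
 [ 35  23  24  24  25  40  75 113 120 143 178 179 158 133 203 211 213 214
  215]
 [ 29  23  23  24  25  40  73 108 115 134 172 166 133 129 204 212 214 215
  216]
 [ 28  22  24  25  25  32  50  82 103 127 160 136  83 123 203 214 215 215
  216]
 [ 28  24  22  24  25  28  32  41  56  71  76  66  57 106 182 213 216 216
  215]
 [ 26  23  23  23  26  27  31  30  29  31  34  38  54 103 179 215 217 216
  215]
 [ 25  22  23  24  27  26  32  31  31  36  46  
[... 1108 characters left out ...]
139  96  50  28  24  22  23
   23]
 [ 44  29  28  32  40  71 110 140 151 149 135 107  69  35  25  22  22  24
   23]
 [ 39  28  29  31  37  53  79 104 116 113  96  70  42  27  25  23  23  21
   19]
 [ 40  32  34  35  36  38  49  62  71  68  55  41  28  22  23  22  20  20
   20]
 [ 41  34  36  35  34  33  33  35  37  36  32  25  22  19  22  21  18  15
   19]
 [ 43  35  34  32  32  30  30  28  27  28  26  20  18  20  21  20  20  18
   21]
 [ 40  33  32  27  27  26  26  26  25  22  24  21  21  20  18  25  20  19
   18]
 [ 40  29  27  25  24  25  23  24  23  22  22  19  21  21  22  20  20  16
   20]]
top [ 8  0 11  3 26] [354.92307692 232.80769231]
top [ 6  5  7  7 42] [349.95238095 239.92857143]
```

Emit:
{"name": "servo_tool", "arguments": {"plan": [[[-1, -0.1, 0.4, -0.1, -0.73, -0.195, 0], [-1, -0.1, 0.4, -0.1, -0.73, -0.195, 0], [-1, -0.1, 0.4, -0.3, -0.73, -0.195, 0], [-1, -0.1, 0.4, -0.3, -0.73, -0.195, 0], [-1, -0.1, 0.4, -0.3, -0.73, -0.195, 0]]]}}

```text
t: 5.5
ee_pos: [396.2, -181.4, 361.6]
orientation: [1.748, 2.267, -0.291]
ft_force: [-0.5, 0.2, -0.1]
width: 51.7
grasp_force: 0.0
```

Emit:
{"name": "servo_tool", "arguments": {"plan": [[[-1, -0.1, 0.4, -0.3, -0.73, -0.195, 0], [-1, -0.1, 0.4, -0.3, -0.73, -0.195, 0], [-1, -0.1, 0.4, -0.3, -0.73, -0.195, 0], [-1, -0.1, 0.4, -0.3, -0.73, -0.195, 0], [-1, -0.1, 0.4, -0.3, -0.73, -0.195, 0]]]}}

```text
t: 5.92
ee_pos: [376.1, -101.3, 301.8]
orientation: [1.564, 2.031, -0.534]
ft_force: [1.2, -0.3, -0.1]
width: 84.5
grasp_force: 0.0
```

```bash
cat >> h.py <<'E'
def rel():
    o=readout.get_obs();A=R.from_rotvec(o['orientation']).as_matrix();Y=R.from_euler('z',RK[2]).as_matrix().T
    print(o['ee_pos'].round(1),torack(o['ee_pos']).round(1),"tool z",(Y@A[:,2]).round(3),"tool y",(Y@A[:,1]).round(3),o['qpos'].round(2),o['width'],o['ft_force'].round(1))
E
python3 -c "
from h import *
rel()"
```

```text
[ 376.1 -101.3  301.8] [-194.6  -54.7  301.8] tool z [ 0.615  0.002 -0.789] tool y [0.002 1.    0.003] [ 0.07  0.08  2.26 -0.89  0.89  0.42] 84.4559993429329 [ 1.2 -0.3 -0.1]
```

Emit:
{"name": "servo_tool", "arguments": {"plan": [[[-1, -0.11, 0.19, -0.165, 0, 0, 0], [-1, 0.08, -0.3, -0.4, 0, 0, 0], [-1, 0.08, -0.3, -0.4, 0, 0, 0], [-1, 0.08, -0.3, -0.4, 0, 0, 0], [-1, 0, 0, 0, 0, 0, 0]]]}}

```text
t: 6.33
ee_pos: [380.7, -131.1, 245.3]
orientation: [1.568, 2.037, -0.538]
ft_force: [-0.8, 0.3, -0.0]
width: 87.8
grasp_force: 0.0
```

Run:
```python
from h import *
rel()
a=vision.get_image("side")[:,:,::-1];b=vision.get_image("top")[:,:,::-1]
cv2.imwrite("pics/g.png",np.hstack([cv2.resize(a[120:220,310:390],(400,500),interpolation=2),cv2.resize(b[190:290,320:400],(400,500),interpolation=2)]))
```

```text
[ 380.7 -131.1  245.3] [-164.7  -58.   245.3] tool z [ 0.611 -0.004 -0.792] tool y [ 0.003  1.    -0.003] [-0.02  0.21  2.29 -1.05  0.75  0.56] 87.84549089393911 [-0.8  0.3 -0. ]
```

View pics/g.png

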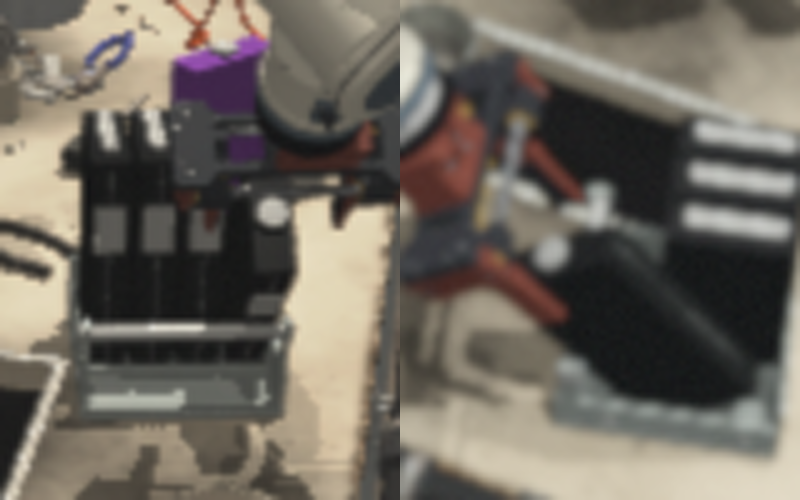

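Fingers straddle the leaning case with the stud (top crop (550,252)) between them. Go in and close.

Emit:
{"name": "servo_tool", "arguments": {"plan": [[[-1, 0.063, -0.215, -0.29, 0, 0, 0], [-1, 0.063, -0.215, -0.29, 0, 0, 0], [-1, 0.063, -0.215, -0.29, 0, 0, 0], [-1, 0.063, -0.215, -0.29, 0, 0, 0], [-1, 0, 0, 0, 0, 0, 0]]]}}

```text
t: 6.85
ee_pos: [392.1, -165.2, 201.2]
orientation: [1.568, 2.033, -0.535]
ft_force: [-0.4, 0.3, 0.1]
width: 87.6
grasp_force: 0.0
```

Emit:
{"name": "servo_tool", "arguments": {"plan": [[[1, 0, 0, 0, 0, 0, 0], [1, 0, 0, 0, 0, 0, 0], [1, 0, 0, 0, 0, 0, 0], [1, 0, 0, 0, 0, 0, 0], [1, 0, 0, 0, 0, 0, 0]]]}}

```text
t: 7.27
ee_pos: [392.3, -164.5, 202.3]
orientation: [1.566, 2.032, -0.533]
ft_force: [-0.5, 0.0, 0.8]
width: 58.0
grasp_force: 0.0
```

Emit:
{"name": "servo_tool", "arguments": {"plan": [[[1, 0, 0, 0, 0, 0, 0], [1, 0, 0, 0, 0, 0, 0], [1, 0, 0, 0, 0, 0, 0], [1, 0, 0, 0, 0, 0, 0], [1, 0, 0, 0, 0, 0, 0]]]}}

```text
t: 7.68
ee_pos: [391.8, -164.9, 201.6]
orientation: [1.567, 2.033, -0.534]
ft_force: [-1.5, 1.2, 1.5]
width: 33.7
grasp_force: 30.0
```

```bash
python3 -c "
from h import *
rel()"
```

```text
[ 391.8 -164.9  201.6] [-129.2  -56.   201.6] tool z [ 0.613 -0.001 -0.79 ] tool y [0.003 1.    0.002] [-0.11  0.34  2.29 -1.25  0.65  0.71] 33.69605225854169 [-1.5  1.2  1.5]
```

Emit:
{"name": "servo_tool", "arguments": {"plan": [[[1, -0.02, 0.08, 0.15, 0, 0, 0], [1, -0.04, 0.15, 0.3, 0, 0, 0], [1, -0.06, 0.22, 0.45, 0, 0, 0], [1, -0.06, 0.22, 0.45, 0, 0, 0], [1, -0.06, 0.22, 0.45, 0, 0, 0]]]}}

```text
t: 8.1
ee_pos: [381.8, -128.7, 273.8]
orientation: [1.568, 2.034, -0.534]
ft_force: [1.0, -1.2, -2.0]
width: 33.9
grasp_force: 30.0
```

Emit:
{"name": "servo_tool", "arguments": {"plan": [[[1, -0.06, 0.22, 0.45, 0, 0, 0], [1, -0.06, 0.22, 0.45, 0, 0, 0], [1, -0.06, 0.22, 0.45, 0, 0, 0], [1, -0.06, 0.22, 0.45, 0, 0, 0], [1, -0.06, 0.22, 0.45, 0, 0, 0]]]}}

```text
t: 8.52
ee_pos: [369.7, -84.7, 364.0]
orientation: [1.568, 2.034, -0.534]
ft_force: [0.1, -0.3, -3.1]
width: 34.2
grasp_force: 30.0
```

Run:
```python
from h import *
rel()
a=vision.get_image("side")[:,:,::-1];b=vision.get_image("top")[:,:,::-1]
cv2.imwrite("pics/i.png",np.hstack([cv2.resize(a[90:220,300:404],(400,500),interpolation=2),cv2.resize(b[180:280,300:380],(400,500),interpolation=2)]))
```

```text
[369.7 -84.7 364. ] [-212.3  -56.7  364. ] tool z [ 0.612 -0.001 -0.791] tool y [0.003 1.    0.002] [ 0.12 -0.05  2.2  -0.78  1.04  0.28] 34.17149631120359 [ 0.1 -0.3 -3.1]
```

Emit:
{"name": "servo_tool", "arguments": {"plan": [[[1, 0.2, 0.6, 0, 0.73, 0.195, 0], [1, 0.2, 0.8, 0, 0.73, 0.195, 0], [1, 0.2, 0.8, 0, 0.73, 0.195, 0], [1, 0.2, 0.8, 0, 0.73, 0.195, 0], [1, 0.2, 0.8, 0, 0.73, 0.195, 0]]]}}

```text
t: 9.03
ee_pos: [410.4, 67.8, 362.2]
orientation: [1.752, 2.272, -0.29]
ft_force: [-0.2, -0.4, -4.0]
width: 34.1
grasp_force: 30.0
```

Emit:
{"name": "servo_tool", "arguments": {"plan": [[[1, 0.1, 0.8, 0, 0.73, 0.195, 0], [1, 0.1, 0.8, 0, 0.73, 0.195, 0], [1, 0.1, 0.8, 0, 0.73, 0.195, 0], [1, 0.1, 0.8, 0, 0.73, 0.195, 0], [1, 0.1, 0.8, 0, 0.73, 0.195, 0]]]}}

```text
t: 9.45
ee_pos: [430.5, 227.5, 361.8]
orientation: [-1.918, -2.485, 0.001]
ft_force: [0.8, -0.3, -3.4]
width: 33.9
grasp_force: 30.0
```

Emit:
{"name": "servo_tool", "arguments": {"plan": [[[1, 0, 0.5, 0, 0, 0, 0], [1, 0, 0.3, 0, 0, 0, 0], [1, 0, 0, 0, 0, 0, 0], [1, 0, 0, 0, 0, 0, 0]]]}}

```text
t: 9.78
ee_pos: [430.1, 258.2, 362.3]
orientation: [1.917, 2.489, -0.005]
ft_force: [-0.1, 0.1, -3.1]
width: 34.1
grasp_force: 30.0
```

```bash
python3 -c "
from h import *
rel()"
```

```text
[430.1 258.2 362.3] [-528.    90.1  362.3] tool z [ 0.002 -0.002 -1.   ] tool y [ 0.003  1.    -0.002] [ 0.52  0.17  1.84 -0.    1.14  0.26] 34.09729342640211 [-0.1  0.1 -3.1]
```

Emit:
{"name": "servo_tool", "arguments": {"plan": [[[1, 0.1, 0.32, -0.5, 0, 0, 0], [1, 0, 0, -0.7, 0, 0, 0], [1, 0, 0, -0.7, 0, 0, 0], [1, 0, 0, -0.6, 0, 0, 0], [1, 0, 0, -0.4, 0, 0, 0]]]}}

```text
t: 10.2
ee_pos: [433.3, 269.6, 245.1]
orientation: [-1.919, -2.487, 0.006]
ft_force: [0.4, -0.4, -2.5]
width: 33.7
grasp_force: 30.0
```

Emit:
{"name": "servo_tool", "arguments": {"plan": [[[1, 0, 0, 0, 0, 0, 0], [1, 0, 0, 0, 0, 0, 0]]]}}

```text
t: 10.37
ee_pos: [434.1, 270.4, 247.1]
orientation: [-1.919, -2.487, 0.004]
ft_force: [0.3, -0.1, -3.6]
width: 33.8
grasp_force: 30.0
```

Run:
```python
from h import *
rel()
a=vision.get_image("side")[:,:,::-1];b=vision.get_image("top")[:,:,::-1]
cv2.imwrite("pics/j.png",np.hstack([cv2.resize(a[200:320,270:366],(400,500),interpolation=2),cv2.resize(b[160:260,205:285],(400,500),interpolation=2)]))
```

```text
[434.1 270.4 247.1] [-538.7   97.1  247.1] tool z [ 0.001 -0.002 -1.   ] tool y [ 0.004  1.    -0.002] [ 0.53  0.34  1.92 -0.    0.89  0.28] 33.78982950178045 [ 0.3 -0.1 -3.6]
```

View pics/j.png

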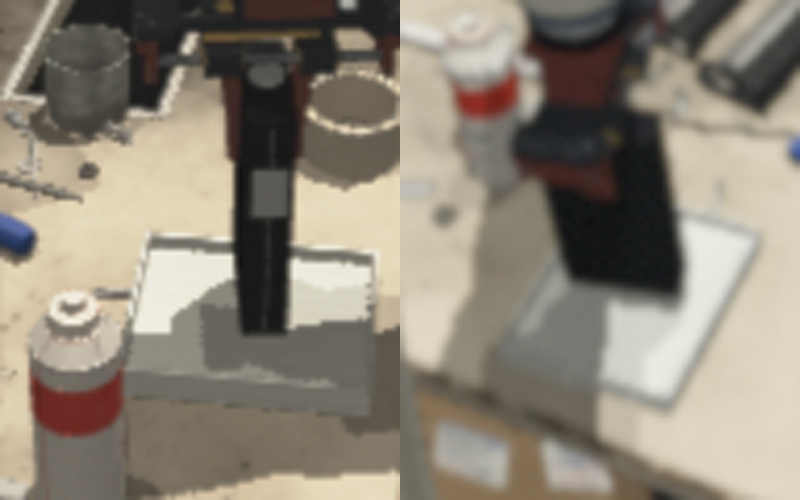

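The case hangs upright over the tray, foot at side px (328,280)/(339,280), top px (239,215.6)/(261.4,218.6). Checking foot height and tilt.

Run:
```python
from h import *
X,f=tri((339.1,280),(239,215.6));print(X,f)
xr=np.array([.258,-.966,0]);yr=np.array([.966,.258,0]);T=np.array([434.1,270.4,0])
obs=np.r_[[328.3,280.2],[339.1,280.0],[239,215.6],[261.4,218.6]]
def f(p):
    th,z,dx=p
    M=lambda a,b:T+(b*17)*yr+xr*(a*np.cos(th)+dx)+np.array([0,0,z+a*np.sin(th)])
    return np.r_[proj("side",[M(-48,1),M(-48,-1)]).ravel(),proj("top",[M(-48,-1),M(48,-1)]).ravel()]-obs
r=least_squares(f,[0,38,0],x_scale=[.05,5,5]);print(r.x,r.fun.round(1))
```

```text
[406.09616548 310.36773004  41.14758796] [-1.10372173 -0.77671993 -1.128513    1.4469028 ]
[ 0.12232425 46.03207554  2.13753179] [-1.8 -0.4 -1.  -0.6 -1.   1.7 -0.6  0.2]
```

Run:
```python
from h import *
xr=np.array([.258,-.966,0]);yr=np.array([.966,.258,0]);T=np.array([434.1,270.4,0]);Z=np.array([0,0,1.])
obs=np.r_[[328.3,280.2],[339.1,280.0],[333.4,218.0],[239,215.6],[261.4,218.6]]
def f(p,w=None):
    th,z,dx=p;s,c=np.sin(th),np.cos(th)
    M=lambda a,b,h=0:T+(b*17)*yr+xr*(a*c-h*s+dx)+Z*(z+a*s+h*c)
    return np.r_[proj("side",[M(-48,1),M(-48,-1),M(0,0,196)]).ravel(),proj("top",[M(-48,-1),M(48,-1)]).ravel()]-obs
r=least_squares(f,[0,38,0],x_scale=[.05,5,5]);print(r.x,r.fun.round(1))
for th in(-.06,0,.06,.12): 
    r=least_squares(lambda q:f([th,*q]),[38,0]);print(th,r.x,r.cost,r.fun.round(1))
```

```text
[ 0.09859439 45.53789421  1.93135566] [-1.7 -0.5 -1.  -0.7  0.2  0.1 -1.1  1.5 -0.6  0.5]
-0.06 [36.39183283 -1.0350238 ] 15.003669336355546 [-1.7  0.6 -0.9  0.4 -0.8 -3.1 -1.8  1.7 -0.8  2.9]
0 [39.70701656  0.06415506] 9.04398816096575 [-1.7  0.3 -1.   0.1 -0.4 -2.  -1.6  1.6 -0.7  2. ]
0.06 [43.20166043  1.18952069] 5.300946263095042 [-1.7 -0.2 -1.  -0.4 -0.1 -0.8 -1.3  1.6 -0.6  1.1]
0.12 [46.86155319  2.34998484] 4.7947538104099285 [-1.8 -0.7 -1.  -0.9  0.3  0.6 -1.   1.5 -0.5  0.1]
```

Emit:
{"name": "servo_tool", "arguments": {"plan": [[[1, 0.065, -0.24, 0, 0.68, 0.18, 0], [1, 0, 0, -0.1, 0, 0, 0], [1, 0, 0, -0.15, 0, 0, 0], [1, 0, 0, -0.1, 0, 0, 0], [1, 0, 0, 0, 0, 0, 0]]]}}

```text
t: 10.88
ee_pos: [436.7, 262.0, 233.1]
orientation: [-1.888, -2.449, -0.056]
ft_force: [-0.3, -0.2, -2.9]
width: 33.7
grasp_force: 30.0
```

Emit:
{"name": "servo_tool", "arguments": {"plan": [[[1, 0, 0, -0.04, 0, 0, 0], [1, 0, 0, -0.04, 0, 0, 0], [1, 0, 0, -0.04, 0, 0, 0], [1, 0, 0, 0, 0, 0, 0]]]}}

```text
t: 11.22
ee_pos: [436.9, 262.1, 228.6]
orientation: [-1.888, -2.449, -0.057]
ft_force: [-0.9, 0.2, -3.7]
width: 33.9
grasp_force: 30.0
```

Emit:
{"name": "servo_tool", "arguments": {"plan": [[[1, 0, 0, -0.05, 0, 0, 0], [1, 0, 0, -0.05, 0, 0, 0], [1, 0, 0, 0, 0, 0, 0]]]}}

```text
t: 11.47
ee_pos: [436.9, 261.9, 224.5]
orientation: [-1.888, -2.449, -0.057]
ft_force: [0.4, 0.2, -3.4]
width: 33.5
grasp_force: 30.0
```

Emit:
{"name": "servo_tool", "arguments": {"plan": [[[1, 0, 0, -0.04, 0, 0, 0], [1, 0, 0, -0.03, 0, 0, 0], [1, 0, 0, 0, 0, 0, 0]]]}}

```text
t: 11.72
ee_pos: [437.2, 262.2, 222.8]
orientation: [-1.888, -2.449, -0.059]
ft_force: [-2.3, -0.1, 5.5]
width: 34.3
grasp_force: 30.0
```

Emit:
{"name": "servo_tool", "arguments": {"plan": [[[1, 0, 0, -0.02, 0, 0, 0], [1, 0, 0, 0, 0, 0, 0]]]}}

```text
t: 11.88
ee_pos: [437.2, 262.5, 222.6]
orientation: [-1.888, -2.449, -0.059]
ft_force: [-4.0, -0.4, 11.8]
width: 33.9
grasp_force: 30.0
```

```bash
python3 -c "
from h import *
rel();print(readout.get_obs()['moment'])"
```

```text
[437.2 262.5 222.6] [-530.3   98.1  222.6] tool z [-0.062  0.001 -0.998] tool y [0.004 1.    0.   ] [0.49 0.37 1.95 0.08 0.81 0.18] 33.93657794694818 [-4.  -0.4 11.8]
[-0.42742379  1.14851662 -0.07293994]
```

Emit:
{"name": "servo_tool", "arguments": {"plan": [[[1, 0, 0, 0.02, 0, 0, 0], [0.1, 0, 0, 0, 0, 0, 0], [0.1, 0, 0, 0, 0, 0, 0], [-0.2, 0, 0, 0, 0, 0, 0], [-0.5, 0, 0, 0, 0, 0, 0]]]}}

```text
t: 12.3
ee_pos: [437.1, 262.0, 222.0]
orientation: [-1.888, -2.449, -0.058]
ft_force: [0.2, -0.1, 0.5]
width: 49.2
grasp_force: 0.0
```

Emit:
{"name": "servo_tool", "arguments": {"plan": [[[-0.8, 0, 0, 0, 0, 0, 0], [-0.8, 0, 0, 0, 0, 0, 0], [-0.8, 0, 0, 0, 0, 0, 0], [-0.8, 0, 0, 0, 0, 0, 0], [-0.8, 0, 0, 0, 0, 0, 0]]]}}

```text
t: 12.72
ee_pos: [437.1, 262.0, 222.0]
orientation: [-1.888, -2.449, -0.058]
ft_force: [0.1, 0.3, 0.0]
width: 78.6
grasp_force: 0.0
```

Run:
```python
from h import *
rel()
xr=np.array([.258,-.966,0]);yr=np.array([.966,.258,0]);T=np.array([437,270.0,0])
print(proj("side",[T+[0,0,210]]),proj("side",[T-48*xr+17*yr+[0,0,14],T-48*xr-17*yr+[0,0,14]]))
g=cv2.cvtColor(vision.get_image("side"),cv2.COLOR_RGB2GRAY)
print(g[208:292:3,322:348])
```

```text
[437.1 262.  222. ] [-529.9   97.8  222. ] tool z [-0.061  0.    -0.998] tool y [ 0.004  1.    -0.   ] [0.49 0.37 1.95 0.08 0.81 0.18] 78.63914792020957 [0.1 0.3 0. ]
[[331.69240178 223.2906529 ]] [[325.47411249 286.67403803]
 [336.87131782 286.27153131]]
[[ 77  79  75  52  35  37  45  46  47  48  47  48  48  47  48  48  48  47
   47  47  48  47  47  47  47  46]
 [ 34  33  34  33  34  34  34  36  36  36  36  36  36  36  36  37  39  41
   45  45  47  47  48  46  39  33]
 [109 111 111 111 110 111 117 117 115 115 115 114 112 110 112 117 128 133
  137 137 138 139 141 142 129  68]
 [115 109 111 115 110  95  93  91  88  89  90  89  86  74  77  88  89  89
   88  84  79  76  77  78  74  58]
 [ 90  90  88  81  49  41  38  37  37  36  36  38  38  39  37  45  71  98
   97  98 108 142 172 141  88  51]
 [143 143 140 125  64  28  26  39  63  78  80  80  80  76  55  45  83 129
  135 152 192 175 122  98  77  48]
 [177 177 174 157  76  31  34  61  83  84  85  84  84  84  80  62  63 117
  162 157 141 201 209 154  69  40]
 [190 191 190 169  69  24  24  25  27  33  36  40  37  34  28  27  49 109
  168 1
[... 1508 characters left out ...]
37  94 170
  209 212 212 212 212 212 213 213]
 [100 100  99  87  39  24  25  25  26  27  33  42  28  25  25  36  88 160
  193 183 150 175 127 117 117 118]
 [101 101 100  91  49  26  25  26  25  27  30  34  27  26  23  29  59  97
  101 101 101 101 101 101 100 100]
 [101 101 100  93  62  32  26  26  25  27  33  42  28  26  26  31  60  98
  101 101 101 100 101 101 101 101]
 [101 101 100  97  78  36  25  24  25  27  28  34  27  25  26  35  64  97
  101 101 101 101 102 102 102 102]
 [136 136 136 135 122  60  32  28  29  31  37  38  33  32  33  47  76 100
  103 103 103 103 103 103 103 102]
 [135 142 142 141 141 140 139 136 136 135 128 110 110 110 108 102 103 102
  102 102 102 102 102 103 103 102]]
```

Case stands free in the tray, foot at row 287 as predicted (286.5). Retract.

Emit:
{"name": "servo_tool", "arguments": {"plan": [[[-0.8, 0.005, -0.018, 0.3, 0, 0, 0], [-0.8, 0.01, -0.035, 0.6, 0, 0, 0], [-0.8, 0.01, -0.035, 0.6, 0, 0, 0], [-0.8, 0.01, -0.05, 0.8, 0, 0, 0], [-0.8, 0, 0, 0.8, 0, 0, 0]]]}}

```text
t: 13.18
ee_pos: [438.0, 256.0, 346.9]
orientation: [-1.888, -2.448, -0.056]
ft_force: [1.2, -0.0, 0.1]
width: 78.8
grasp_force: 0.0
```

Emit:
{"name": "servo_tool", "arguments": {"plan": [[[-0.8, 0, -0.9, 0.2, 0, 0, 0], [-0.8, 0, -0.9, 0, 0, 0, 0], [-0.8, 0, -0.9, 0, 0, 0, 0], [-0.8, 0, -0.9, 0, 0, 0, 0], [-0.8, 0, 0, 0, 0, 0, 0]]]}}

```text
t: 13.6
ee_pos: [437.9, 108.2, 354.1]
orientation: [-1.893, -2.447, -0.056]
ft_force: [0.4, 0.7, -0.2]
width: 78.9
grasp_force: 0.0
```

Run:
```python
from h import *
rel()
a=vision.get_image("side")[:,:,::-1];b=vision.get_image("top")[:,:,::-1]
cv2.imwrite("pics/k.png",np.hstack([cv2.resize(a[120:320,270:400],(390,600),interpolation=2),cv2.resize(b[160:290,200:420][:,:],(406,240),interpolation=2).repeat(1,0) if 0 else cv2.resize(b[150:290,205:300],(407,600),interpolation=2)]))
```

```text
[437.9 108.2 354.1] [-381.1   59.   354.1] tool z [-0.06  -0.    -0.998] tool y [ 0.007  1.    -0.001] [ 0.19  0.1   1.95  0.07  1.1  -0.1 ] 78.86998813291488 [ 0.4  0.7 -0.2]
```

View pics/k.png

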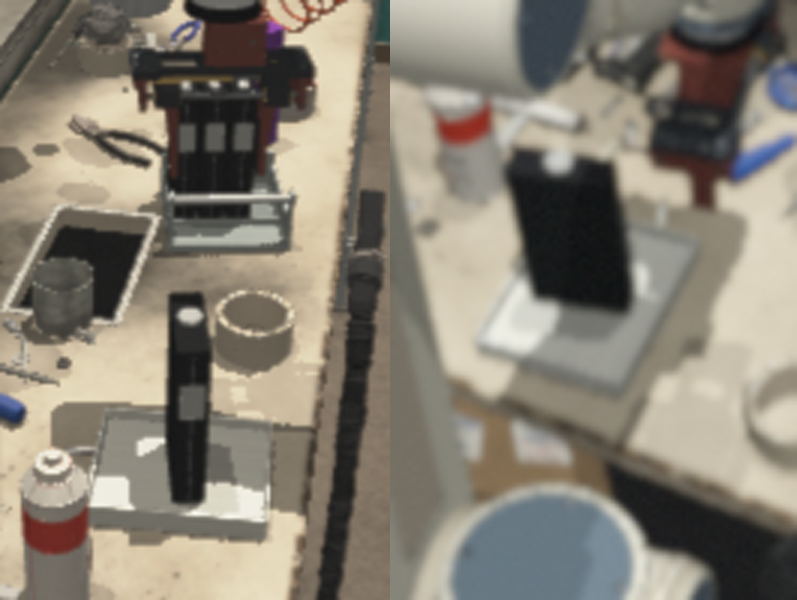

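The case stands upright in the tray (stud at crop (190,316)), the other three cases still stand in the rack, and the beaker, tape and can have not visibly moved. Handing in.

```bash
python3 -c "
from workcell import close_job
print(close_job())"
```

```text
the job is handed in; nothing more can be done
None
```

I tipped the stud case onto the front bar, lifted it out, and set it upright and released in the tray (about 14 s of robot time). My last pictures show the other cases and bystanders in place. The hand-in returned no verdict, and I viewed 11 pictures, one over the limit of 10.

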